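Seat the spring plugs and hold the sprung tool-chest lid just below balance

TASK

The red tool chest's lid springs have just been fitted and the balance of the lid must be felt out. First, with the lid still shut, press both yellow spring plugs beside the lid down until they are fully home. Then raise the lid (the black bar handle on its front is there for this) past its balance point (about 56 degrees open, where the springs start to lift it; go up to about 65 degrees, but never let it fly up beyond 75), ease it back down and finish still holding it steady just below the balance point, at about 46 degrees open, where it would fall shut if let go; do not let go, and leave the jar, the wooden medallion and the branding iron where they are.

Things in the scene. Friction and masses are not known exactly. Their poses are not given: they have to be found in the camera images.
- chest: Red steel tool chest fixed to the bench, 180 mm deep (its x) by 300 mm wide (its y) with the shut lid's top 135 mm above the bench; origin at the centre of its underside on the bench. Its -x axis is the front, facing roughly to the robot (turned by up to about 17 degrees). The lid is 50 mm deep and sits on the base's rim at 85 mm. On each side (+y and -y) a dark steel spring block 64 by 60 mm and 85 mm high adjoins the base and carries a yellow plug.
- lid_hinge (a point): Middle of the lid's hinge line, on the upper rear edge of the chest base: 90 mm behind (+x) the chest's origin and 85 mm above the bench. The hinge line runs along the chest's y axis. Fixed to the chest.
- lid (a joint): Lid opening angle, rad: 0 shut, grows as the front edge with the handle rises, stop at 1.5. The lid weighs 0.8 kg and is sprung: below the balance point of 0.98 rad (56 degrees) it falls shut when let go, above it the springs swing it up to the stop. The push needed at the handle is under 3 N throughout.
- lid_handle (a point): Middle of the lid's handle, a round black horizontal bar 14 mm in diameter and 140 mm long, parallel to the hinge, on the front of the lid. Its centre line stands 45 mm in front of the lid's front face (38 mm clear gap) and 16 mm below the lid's top; two thin posts 62 mm either side of the middle carry it. With the lid shut it lies 225 mm in front of the hinge line and 34 mm above it, and it swings up about the hinge with the lid.
- plug_left_top (a point): Centre of the top of the yellow round plug on the chest's +y side, 32 mm in diameter, head 6 mm thick, 182 mm from the chest's middle plane and 32 mm from the side of the lid. Fully home its top is 91 mm above the bench (head resting on the spring block); it starts 7 to 12 mm higher.
- plug_left (a joint): How far that plug is pressed, m: 0 to 0.012 (fully home, hard stop); starts at 0 to 0.005. It moves straight down against about 6 N of friction and stays where it is left.
- plug_right_top (a point): The same on the chest's -y side: centre of the top of the other yellow plug.
- plug_right (a joint): How far the plug on the -y side is pressed, m, as for the other.
- jar: Small amber glass jar with black cap, 52 mm in diameter, 75 mm high, standing on the bench near the chest; origin at the centre of its underside. Leave alone.
- medallion: Flat round wooden medallion, 64 mm in diameter, 10 mm thick, on the bench near the chest; origin at the centre of its underside. Leave alone.
- brand: Branding iron standing on its brass head (44 mm in diameter), blue handle up, 95 mm high; origin at the centre of its underside. Leave alone.

How it is judged:
On the way, in this order (a step that is already met when the one before it is completed fails the run):
1. both plugs fully home while the lid is still shut (value of joint each of plug_left, plug_right above 0.0105 m and value of joint lid below 0.1 rad), for 0.2 s.
2. the lid is raised past its balance point (value of joint lid above 1.05 rad), for 0.1 s.
At the end, for the whole second after the job is handed in: The robot is still holding the lid steady (under 0.1 rad/s), nothing else carrying it, between 0.68 and 0.92 rad open (39 to 53 degrees, just below the balance point at 0.98 rad), after having raised it past 1.05 rad (60 degrees); both plugs are within 1.5 mm of fully home (value of joint lid between 0.68 and 0.92 rad and velocity of joint lid between -0.1 and 0.1 rad/s and contact force between any of the fingers, the arm and lid above 0.2 N and contact force between each of jar, medallion, brand and lid below 0.05 N and value of joint each of plug_left, plug_right above 0.0105 m); the arm keeps its last pose, push and grip.
It fails at once if the lid flies up beyond 75 degrees (value of joint lid above 1.32 rad).
It fails at once if the jar is moved more than 25 mm or tipped (distance of jar from where it was at the start of the episode above 0.025 m or angle between jar's own z axis and vertical above 0.5 rad).
It fails at once if the medallion is moved more than 25 mm (distance of medallion from where it was at the start of the episode above 0.025 m).
It fails at once if the branding iron is moved more than 25 mm or tipped (distance of brand from where it was at the start of the episode above 0.025 m or angle between brand's own z axis and vertical above 0.5 rad).
It also fails if it takes over 64 s, if anything falls off the work surface, if the arm or the gripper's body presses on something with over 40 N, if the wrist force passes 120 N, or if a joint passes its speed limit or range.

ROBOT

A 7-joint arm with a two-finger parallel gripper is mounted at the origin on the work surface. World frame = base frame: x ahead of the robot, y to its left, z up, the work surface at z = 0. Lengths are in m, angles in rad, forces in N, time in s.
With the tool pointing down it reaches from about 0.35 to 0.9 m from the base axis. Payload 7.2 kg.
Tool frame: the origin (TCP) lies between the finger pads; the fingertips stand 14 mm ahead of it and the grasp point (between the pads) lies 5 mm behind it (finger_overhang is the distance from the TCP to the fingertips, in m); z points along the fingers, y is the direction in which the jaws open and shut (so a half turn about z gives the same grasp; the last joint's range is limited). The gripper opens to 85 mm and grips with 20 to 120 N. Pads are 22 mm wide; open, the fingers measure 114 mm over their backs; the gripper's body (76 mm by 85 mm) begins 54 mm behind the grasp point. The pads swing forward as they close: fully open they stand 13 mm farther back than shut.
Start: joints at [-1.257, 0.411, -0.013, 1.596, 0.006, 1.134, -0.082], TCP at [0.233, 0.58, 0.245] pointing down, gripper open.
Joint ranges: [-2.95, 2.95], [-0.29, 1.99], [-1.47, 1.44], [0.14, 2.54], [-1.03, 4.17], [0.13, 1.85], [-2.86, 2.86]. Speed limits (rad/s): [2.39, 2.39, 3.01, 3.01, 3.14, 3.14, 3.14].

INTERFACE

Orientations are given as a rotation vector (axis times angle).
In Python, from rig import get_state, snapshot, close_job, find_in, outline_of, mark_of, finger_overhang gives the robot as it stands. The module is installed in compiled form; this text tells all that it offers.
- The arm moves only by the shell command python3 -m pendant 'ROWS' [FORCE]. ROWS is JSON, a list of rows, each a list of 7 numbers: the opening in per cent of the stroke, from 0 (shut) to 100 (fully open), then the shift along the world's x, y, z in cm, then the turn, a rotation vector about the world's x, y, z in degrees. In form: [[hand, tx, ty, tz, ax, ay, az], ...]. A call has 1 to 10 rows; each row is the pose to reach, as a shift and turn from the pose measured when the call began; what a row does not reach only later rows make up. A row lasts 1/12 s, in which the tool goes at most 41.7 mm and 7.16 degrees, less where a joint would pass 70% of its speed; a pose out of reach is approached as far as the arm can. A call with a gripper value outside its range is refused whole. The fingers move at their own pace and stop on an object; FORCE is the grip in N (left out, the last holds). Time passes only in rows, so rows that repeat a pose let the fingers close. It gives the time, the measured TCP pose, the force and the opening at its end, in the units of the state.
- get_state(): the state, without advancing time (a new reading comes with each control period).
- snapshot(name): name is "scene" or "top" or "wrist"; returns a dict with "image" (420x560x3 uint8, red, green, blue), "intrinsics" (3x3 intrinsics, pixels), "k1" (the pictures are not rectified: a ray, as slopes to the right and down, at radius r is drawn at 1 + k1 r^2 times it, then the intrinsics apply), "R" (3x3) and "t" (3): a world point X has camera coordinates R X + t; the wrist camera has in their place "hand_eye" (4x4, takes a point from camera to tool coordinates, whose origin is the TCP and whose axes are the flange's). Camera axes: x right, y down, z forward; pixel columns grow to the right and rows downward; lengths in m; the calibration is good to about 2 mm. A picture is of the moment at which its call begins: read the wrist's pose just before it. There is no depth.
- close_job(): hands the job in, once; it reports no verdict.
Trained networks look in the newest picture that a camera, given by its name, has taken for a name from the list of things; names that differ only in an ending like _2 or _b are one class to them, and where a whole thing is asked for, a point or a joint stands for the part that bears it (a point fixed in the world has none). Each returns a list of dicts, best first, with "conf" (0 to 1); they miss things now and then, are a little off and sometimes report something else, mostly with a low value. They report only what shows in the picture. A call takes as long as a camera call.
- find_in(camera, thing): "extent" ([centre column, centre row, width, height] in pixels, round what is visible of it).
- outline_of(camera, thing): "region" (420x560 bool, what is visible of it) and "extent" ([centre column, centre row, width, height] in pixels, round what is visible of it).
- mark_of(camera, thing): "point" ([row, column] in pixels: a listed point, or the origin of a listed thing).
The state is a dict: "t": time; "joint_positions": joint angles; "qd": joint speeds; "tau": joint torques, N m; "tcp_pos": TCP position; "tcp_rot": TCP orientation; "ft_force": force on the tool from outside, world axes, zero at the start; "ft_torque": the same for the moment, N m; "grip_width": opening from 0.0 (shut) to 1.0 (fully open).
Only numpy, scipy, OpenCV 4.12 (cv2) and the standard library are available. Lean on these libraries where they do the work, as an engineer would, in place of code of your own. Each camera call takes 0.05 s, during which the arm holds its last target. There are 200 camera calls.

## Working session

There is one attempt and no reset: what is moved stays moved. The work goes in short steps, Python scripts to look and compute and a shell command to move; the robot and the scene stay as the last step left them, time stands still between calls to the robot, and variables do not carry over. Pictures are saved under pics/ and viewed, about 8 in all and at most 12, crops included, and the job is handed in when it is done.

```bash
mkdir -p pics; cat > h.py <<'E'
import numpy as np, cv2
from scipy.optimize import least_squares
from scipy.spatial.transform import Rotation as Ro
from rig import *
def proj(c,X):
    p=np.atleast_2d(X)@np.array(c["R"]).T+np.array(c["t"]); s=p[:,:2]/p[:,2:]
    s=s*(1+c["k1"]*(s**2).sum(1,keepdims=True)); K=np.array(c["intrinsics"])
    return s@K[:2,:2].T+K[:2,2]   # col,row
def save(c,n): cv2.imwrite("pics/"+n,cv2.cvtColor(c["image"],cv2.COLOR_RGB2BGR))
E
python3 - <<'E'
from h import *
import pickle
cs={n:snapshot(n) for n in("scene","top")}
pts={}
for n,c in cs.items():
    save(c,n+".png")
    for th in("chest","lid_hinge","lid_handle","plug_left_top","plug_right_top","jar","medallion","brand"):
        r=mark_of(n,th); 
        pts[n,th]=[(x["conf"],x["point"]) for x in r[:2]]; print(n,th,[(round(x["conf"],2),np.round(x["point"],1)) for x in r[:2]])
pickle.dump((cs,pts),open("m.pkl","wb"))
cv2.imwrite("pics/both.png",cv2.resize(np.hstack([cs[n]["image"][:,:,::-1] for n in cs]),(800,300)))
print(get_state(),finger_overhang)
E
```

```text
scene chest [(0.67, array([259.6, 288.2]))]
scene lid_hinge [(0.92, array([258.9, 287.4]))]
scene lid_handle [(0.63, array([174. , 295.4]))]
scene plug_left_top [(0.55, array([224.4, 381.5]))]
scene plug_right_top [(0.54, array([213.1, 203.1]))]
scene jar [(0.87, array([229.1, 393.8]))]
scene medallion [(0.67, array([259.2, 285.4])), (0.4, array([216.3, 197.9]))]
scene brand [(0.82, array([262.6, 420.1]))]
top chest [(0.84, array([202.6, 257.3]))]
top lid_hinge []
top lid_handle [(0.84, array([246.5, 254.3]))]
top plug_left_top [(0.54, array([190.6, 171.8]))]
top plug_right_top [(0.68, array([190.7, 334.4]))]
top jar [(0.8, array([247.8, 155.9]))]
top medallion [(0.73, array([240.3, 349.1])), (0.72, array([194.3, 174.6]))]
top brand [(0.7, array([204.7, 142.2]))]
{'t': 0.9, 'joint_positions': array([-1.25720835,  0.41106147, -0.01270382,  1.59622197,  0.00558702,
        1.13431691, -0.08220823]), 'qd': array([-1.23057359e-03, -1.32094808e-03, -9.11499047e-05,  9.81631010e-05,
        3.07682037e-04,  1.28933818e-03,  8.23811082e-04]), 'tau': array([-5.35315266e-04, -6.00374222e+01,  6.80866241e-01, -2.99749053e+01,
        1.38290593e-02,  2.01191237e-03, -1.76918303e-05]), 'tcp_pos': array([0.23286346, 0.579985  , 0.24531248]), 'tcp_rot': array([-5.96074838e-01, -3.08451585e+00, -4.57123990e-05]), 'ft_force': array([0.24753035, 0.44464913, 0.03579812]), 'ft_torque': array([-0.05711041,  0.00297134, -0.01343819]), 'grip_width': 0.9997784225885503} 0.014
```

View pics/scene.png

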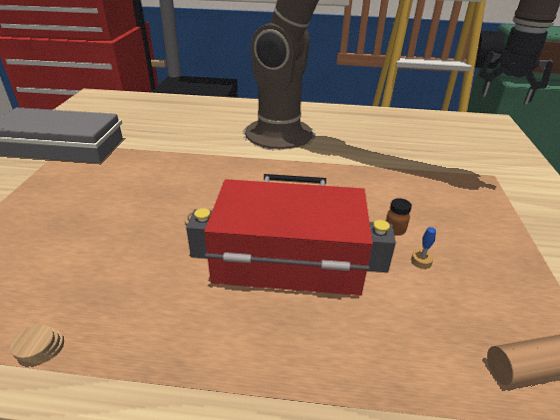

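View pics/top.png

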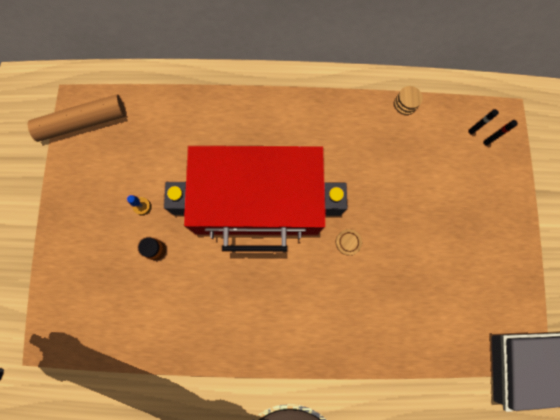

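The scene camera looks from behind: chest in the middle, plugs at about (202,214) and (382,227), jar at (399,217), iron at (424,247). In the top view the plugs are at (174,193) and (337,194), the handle at (254,248), the medallion at (348,242), the jar at (151,248) and the iron at (139,205).

```bash
python3 - <<'E'
from h import *
import pickle
cs,pts=pickle.load(open("m.pkl","rb"))
def blobs(c,lo,hi,rng=None):
    m=cv2.inRange(cv2.cvtColor(c["image"],cv2.COLOR_RGB2HSV),lo,hi)
    n,l,s,ce=cv2.connectedComponentsWithStats(m)
    return [(s[i,4],np.round(ce[i],1)) for i in range(1,n) if s[i,4]>25]
Y={n:blobs(c,(22,190,140),(34,255,255)) for n,c in cs.items()}
for n in Y: print(n,Y[n])
def near(n,p): return min((b[1] for b in Y[n]),key=lambda q:np.hypot(*(q-p)))
obs=[("top","L",near("top",(174,193)),1),("top","R",near("top",(337,194)),1),("scene","L",near("scene",(382,227)),1),("scene","R",near("scene",(202,214)),1),
 ("top","H",np.array((254.3,247.5)),1)]
# red lid corners in top: fit quad
m=cv2.inRange(cv2.cvtColor(cs["top"]["image"],cv2.COLOR_RGB2HSV),(0,180,120),(6,255,255)); m=cv2.morphologyEx(m,cv2.MORPH_OPEN,np.ones((5,5)))
ct=max(cv2.findContours(m,0,2)[0],key=cv2.contourArea); q=cv2.approxPolyDP(ct,8,True)[:,0]; print("quad",q.tolist())
def W(p,k):
    x,y,a,dl,dr=p; d={"L":(0,.182,.089+dl),"R":(0,-.182,.089+dr),"H":(-.135,0,.119),
     "c0":(.09,.15,.135),"c1":(.09,-.15,.135),"c2":(-.09,-.15,.135),"c3":(-.09,.15,.135)}[k]
    return np.array([x+np.cos(a)*d[0]-np.sin(a)*d[1],y+np.sin(a)*d[0]+np.cos(a)*d[1],d[2]])
for k,g in (("c0",(187,147)),("c1",(323,148)),("c2",(325,228)),("c3",(185,227))):
    b=min(q,key=lambda z:np.hypot(*(z-g)))
    if np.hypot(*(b-g))<8: obs.append(("top",k,b.astype(float),.5))
f=lambda p:np.concatenate([w*(proj(cs[n],W(p,k))[0]-o) for n,k,o,w in obs]+[20*(p[3:]-.0095)])
r=least_squares(f,[.6,0,0,.0095,.0095],x_scale=[.1,.1,.1,.01,.01],loss="soft_l1")
print(r.x,"yaw deg",np.degrees(r.x[2]))
for n,k,o,w in obs: print(n,k,o,np.round(proj(cs[n],W(r.x,k))[0]-o,1))
for k in "LRH": print(k,W(r.x,k).round(4))
a=r.x[2]; print("hinge",(r.x[:2]+.09*np.array([np.cos(a),np.sin(a)])).round(4))
def bench(c,uv,z): return least_squares(lambda s:proj(c,[s[0],s[1],z])[0]-uv,[.6,0]).x.round(3)
print("jar",bench(cs["top"],(151,248),.07),"med",bench(cs["top"],(348,242),.01),"brand",bench(cs["top"],(141,207),.01))
E
```

```text
scene []
top [(np.int32(155), array([174. , 192.7])), (np.int32(154), array([336. , 193.6]))]Traceback (most recent call last):
  File "<stdin>", line 11, in <module>
  File "<stdin>", line 10, in near
ValueError: min() iterable argument is empty
```

```bash
cat > fit.py <<'E'
from h import *
import pickle
cs,pts=pickle.load(open("m.pkl","rb"))
def yel(n,g):
    c=cs[n]; m=cv2.inRange(cv2.cvtColor(c["image"],cv2.COLOR_RGB2HSV),(22,150,130),(34,255,255))
    yy,xx=np.nonzero(m); k=np.hypot(xx-g[0],yy-g[1])<13; print(n,k.sum()); return np.array([xx[k].mean(),yy[k].mean()])
obs=[("top","L",yel("top",(174,193)),1),("top","R",yel("top",(337,194)),1),("scene","L",yel("scene",(382,227)),1),("scene","R",yel("scene",(202,214)),1),
 ("top","H",np.array((254.3,247.5)),1)]
m=cv2.inRange(cv2.cvtColor(cs["top"]["image"],cv2.COLOR_RGB2HSV),(0,180,120),(6,255,255)); m=cv2.morphologyEx(m,cv2.MORPH_OPEN,np.ones((5,5)))
ct=max(cv2.findContours(m,0,2)[0],key=cv2.contourArea); q=cv2.approxPolyDP(ct,8,True)[:,0]; print("quad",q.tolist())
def W(p,k):
    x,y,a,dl,dr=p; d={"L":(0,.182,.089+dl),"R":(0,-.182,.089+dr),"H":(-.135,0,.119),
     "c0":(.09,.15,.135),"c1":(.09,-.15,.135),"c2":(-.09,-.15,.135),"c3":(-.09,.15,.135)}[k]
    return np.array([x+np.cos(a)*d[0]-np.sin(a)*d[1],y+np.sin(a)*d[0]+np.cos(a)*d[1],d[2]])
for k,g in (("c0",(187,147)),("c1",(323,148)),("c2",(325,228)),("c3",(185,227))):
    b=min(q,key=lambda z:np.hypot(*(z-g)))
    if np.hypot(*(b-g))<8: obs.append(("top",k,b.astype(float),.5))
f=lambda p:np.concatenate([w*(proj(cs[n],W(p,k))[0]-o) for n,k,o,w in obs]+[20*(p[3:]-.0095)])
r=least_squares(f,[.6,0,0,.0095,.0095],x_scale=[.1,.1,.1,.01,.01],loss="soft_l1")
print(r.x,"yaw deg",np.degrees(r.x[2]))
for n,k,o,w in obs: print(n,k,o,np.round(proj(cs[n],W(r.x,k))[0]-o,1))
for k in "LRH": print(k,W(r.x,k).round(4))
a=r.x[2]; print("hinge",(r.x[:2]+.09*np.array([np.cos(a),np.sin(a)])).round(4))
def bench(c,uv,z): return least_squares(lambda s:proj(c,[s[0],s[1],z])[0]-uv,[.6,0]).x.round(3)
print("jar",bench(cs["top"],(151,248),.07),"med",bench(cs["top"],(348,242),.01),"brand",bench(cs["top"],(141,207),.01))
E
python3 fit.py
```

```text
top 167
top 163
scene 123
scene 112
quad [[188, 147], [184, 225], [324, 226], [322, 147]]
[0.60034466 0.09012431 0.02265259 0.01292058 0.01064316] yaw deg 1.297897747809124
top L [173.89221557 192.5748503 ] [ 0.  -1.6]
top R [336.10429448 193.54601227] [ 0.  -1.8]
scene L [381.02439024 224.85365854] [0.6 0.4]
scene R [201.79464286 213.0625    ] [-0.5  0.3]
top H [254.3 247.5] [0.  3.3]
top c0 [188. 147.] [-0.9  0.6]
top c1 [322. 147.] [1.1 1.2]
top c2 [324. 226.] [1.4 2.8]
top c3 [184. 225.] [-0.9  3.4]
L [0.5962 0.2721 0.1019]
R [ 0.6045 -0.0918  0.0996]
H [0.4654 0.0871 0.119 ]
hinge [0.6903 0.0922]
jar [0.47  0.323] med [ 0.503 -0.136] brand [0.577 0.375]
```

```bash
sed -i 's/x,y,a,dl,dr=p/x,y,a,dl,dr,px=p/; s/(0,.182/(px,.182/; s/(0,-.182/(px,-.182/; s/p\[3:\]/p[3:5]/; s/.0095,.0095\],/.0095,.0095,0],/; s/.01,.01\],loss/.01,.01,.01],loss/' fit.py; python3 fit.py
```

```text
top 167
top 163
scene 123
scene 112
quad [[188, 147], [184, 225], [324, 226], [322, 147]]
[ 0.60647019  0.09019273  0.02172186  0.01117706  0.00872444 -0.00969434] yaw deg 1.2445708640003341
top L [173.89221557 192.5748503 ] [0.1 0. ]
top R [336.10429448 193.54601227] [-0.  0.]
scene L [381.02439024 224.85365854] [0.3 0. ]
scene R [201.79464286 213.0625    ] [-0. -0.]
top H [254.3 247.5] [0.  0.5]
top c0 [188. 147.] [-0.7 -2. ]
top c1 [322. 147.] [ 1.1 -1.4]
top c2 [324. 226.] [1.3 0. ]
top c3 [184. 225.] [-0.8  0.5]
L [0.5928 0.2719 0.1002]
R [ 0.6007 -0.092   0.0977]
H [0.4715 0.0873 0.119 ]
hinge [0.6964 0.0921]
jar [0.47  0.323] med [ 0.503 -0.136] brand [0.577 0.375]
```

```bash
R='-'; python3 -m pendant '[[0,36,-30.8,-5,0,0,-67],[0,36,-30.8,-5,0,0,-67],[0,36,-30.8,-5,0,0,-67],[0,36,-30.8,-5,0,0,-67],[0,36,-30.8,-5,0,0,-67],[0,36,-30.8,-5,0,0,-67],[0,36,-30.8,-5,0,0,-67],[0,36,-30.8,-5,0,0,-67],[0,36,-30.8,-5,0,0,-67],[0,36,-30.8,-5,0,0,-67]]'
```

```text
t: 1.73
tcp_pos: [0.549, 0.3093, 0.2017]
tcp_rot: [2.207, 2.236, 0.001]
ft_force: [1.1, 1.3, 0.4]
grip_width: -0.003
```

```bash
python3 -m pendant '[[0,4.4,-3.7,0,0,0,0],[0,4.4,-3.7,0,0,0,0],[0,4.4,-3.7,-4,0,0,0],[0,4.4,-3.7,-7,0,0,0],[0,4.4,-3.7,-7,0,0,0],[0,4.4,-3.7,-7,0,0,0]]'; python3 - <<'E'
from h import *
s=get_state();c=snapshot("scene");save(c,"s2.png");w=snapshot("wrist");save(w,"w2.png")
print(s["tcp_pos"],np.round(w["hand_eye"],3),w["intrinsics"],mark_of("wrist","plug_left_top"))
cv2.imwrite("pics/s2.png",np.hstack([cv2.resize(c["image"][130:290,300:460,::-1],(400,400)),cv2.resize(w["image"][:,:,::-1],(400,300)).copy() if 0 else cv2.copyMakeBorder(cv2.resize(w["image"][:,:,::-1],(400,300)),0,100,0,0,0)]))
E
```

```text
t: 2.23
tcp_pos: [0.592, 0.272, 0.1305]
tcp_rot: [-2.206, -2.235, 0.005]
ft_force: [-0.5, 0.9, 0.8]
grip_width: 0.001
[0.5919658  0.27201729 0.13047213] [[-0.001 -0.959 -0.283  0.071]
 [ 1.    -0.001 -0.001  0.   ]
 [ 0.001 -0.283  0.959 -0.129]
 [ 0.     0.     0.     1.   ]] [[292.59048141   0.         278.82009222]
 [  0.         292.59048141 209.90996221]
 [  0.           0.           1.        ]] [{'point': [247.6, 275.4], 'conf': 0.68}]
```

View pics/s2.png

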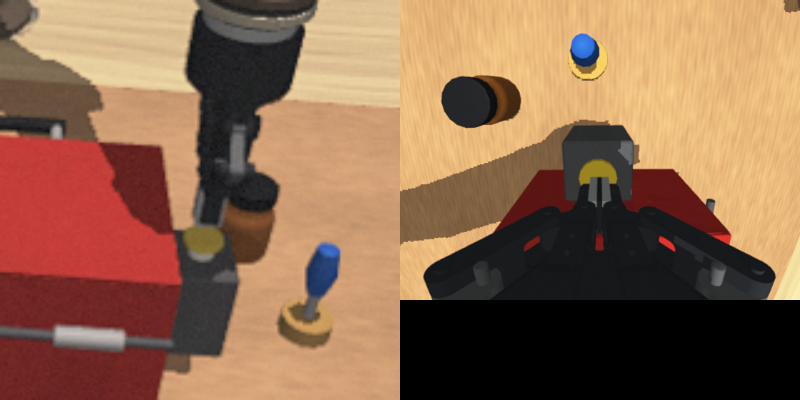

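The fingertips are centred on the left plug, just above it; nothing else is near.

```bash
python3 -m pendant '[[0,0,0,-1,0,0,0],[0,0,0,-1.6,0,0,0],[0,0,0,-2,0,0,0],[0,0,0,-2.3,0,0,0],[0,0,0,-2.3,0,0,0]]'; python3 -m pendant '[[0,0,0,-0.2,0,0,0],[0,0,0,-0.4,0,0,0],[0,0,0,-0.4,0,0,0],[0,0,0,-0.4,0,0,0]]'
```

```text
t: 2.8
tcp_pos: [0.5944, 0.2736, 0.111]
tcp_rot: [2.205, 2.236, 0.008]
ft_force: [-0.1, -0.4, 0.7]
grip_width: -0.004
t: 3.13
tcp_pos: [0.5944, 0.2736, 0.1072]
tcp_rot: [2.205, 2.236, 0.008]
ft_force: [0.0, 0.2, 3.6]
grip_width: 0.001
```

```bash
python3 -m pendant '[[0,0,0,-0.2,0,0,0],[0,0,0,-0.3,0,0,0],[0,0,0,-0.3,0,0,0],[0,0,0,-0.3,0,0,0]]'; python3 -m pendant '[[0,0,0,-0.2,0,0,0],[0,0,0,-0.4,0,0,0],[0,0,0,-0.4,0,0,0],[0,0,0,-0.4,0,0,0]]'
```

```text
t: 3.47
tcp_pos: [0.5944, 0.2737, 0.1051]
tcp_rot: [2.205, 2.236, 0.008]
ft_force: [-2.9, -1.6, 9.5]
grip_width: 0.002
t: 3.8
tcp_pos: [0.5945, 0.2737, 0.1048]
tcp_rot: [2.206, 2.236, 0.011]
ft_force: [-10.7, -3.1, 29.9]
grip_width: 0.001
```

Hard stop at TCP z 0.105 with 30 N: the left plug is home. Next is the right one.

```bash
python3 -m pendant '[[0,0,0,4,0,0,0],[0,0,0,8,0,0,0],[0,0,-3,11,0,0,0],[0,0.6,-36.6,11,0,0,0],[0,0.6,-36.6,11,0,0,0],[0,0.6,-36.6,11,0,0,0],[0,0.6,-36.6,11,0,0,0],[0,0.6,-36.6,11,0,0,0],[0,0.6,-36.6,11,0,0,0],[0,0.6,-36.6,11,0,0,0]]'
```

```text
t: 4.63
tcp_pos: [0.5991, -0.0491, 0.2146]
tcp_rot: [-2.206, -2.236, -0.01]
ft_force: [0.4, 0.6, -0.2]
grip_width: -0.004
```

```bash
python3 -m pendant '[[0,0.15,-4.3,0,0,0,0],[0,0.15,-4.3,0,0,0,0],[0,0.15,-4.3,-4,0,0,0],[0,0.15,-4.3,-8,0,0,0],[0,0.15,-4.3,-8.2,0,0,0],[0,0.15,-4.3,-8.2,0,0,0]]'; python3 - <<'E'
from h import *
s=get_state();c=snapshot("scene");w=snapshot("wrist")
cv2.imwrite("pics/s3.png",np.hstack([cv2.resize(c["image"][130:290,130:290,::-1],(400,400)),cv2.copyMakeBorder(cv2.resize(w["image"][:,:,::-1],(400,300)),0,100,0,0,0)]))
E
```

```text
t: 5.13
tcp_pos: [0.5988, -0.0918, 0.1306]
tcp_rot: [-2.203, -2.233, -0.004]
ft_force: [0.4, 0.4, 0.8]
grip_width: 0.001
```

View pics/s3.png

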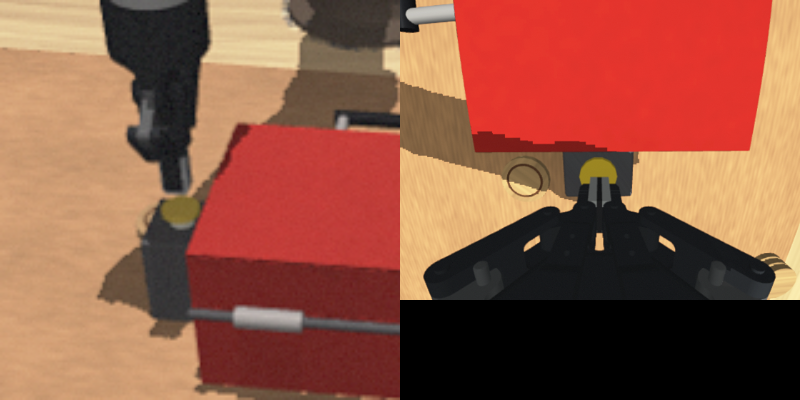

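Well centred over the right plug, clear of the lid.

```bash
python3 -m pendant '[[0,0,0,-1,0,0,0],[0,0,0,-1.6,0,0,0],[0,0,0,-2,0,0,0],[0,0,0,-2.3,0,0,0],[0,0,0,-2.5,0,0,0],[0,0,0,-2.5,0,0,0]]'; python3 -m pendant '[[0,0,0,-0.2,0,0,0],[0,0,0,-0.4,0,0,0],[0,0,0,-0.4,0,0,0],[0,0,0,-0.4,0,0,0]]'
```

```text
t: 5.73
tcp_pos: [0.6019, -0.092, 0.1095]
tcp_rot: [2.205, 2.236, 0.013]
ft_force: [1.0, 1.1, 0.8]
grip_width: -0.001
t: 6.07
tcp_pos: [0.602, -0.092, 0.1057]
tcp_rot: [2.205, 2.236, 0.013]
ft_force: [-0.5, 0.9, 3.8]
grip_width: 0.001
```

```bash
python3 -m pendant '[[0,0,0,-0.2,0,0,0],[0,0,0,-0.3,0,0,0],[0,0,0,-0.3,0,0,0],[0,0,0,-0.3,0,0,0]]'
```

```text
t: 6.4
tcp_pos: [0.6021, -0.092, 0.1049]
tcp_rot: [2.205, 2.236, 0.015]
ft_force: [-7.7, 1.8, 22.6]
grip_width: 0.002
```

```bash
python3 -m pendant '[[0,0,0,-0.3,0,0,0],[0,0,0,-0.3,0,0,0],[0,0,0,-0.3,0,0,0]]'; python3 -m pendant '[[0,0,0,4,0,0,0],[0,0,0,8,0,0,0],[0,0,0,11,0,0,0],[45,-13,17.9,11,0,0,0],[45,-13,17.9,11,0,0,0],[45,-13,17.9,11,0,0,0],[45,-13,17.9,11,0,0,0],[45,-13,17.9,11,0,0,0],[45,-13,17.9,11,0,0,0],[45,-13,17.9,9,0,0,0]]'; python3 - <<'E'
from h import *
s=get_state();c=snapshot("top");w=snapshot("wrist")
print(s["tcp_pos"],s["tcp_rot"],mark_of("wrist","lid_handle"))
cv2.imwrite("pics/s4.png",np.hstack([cv2.resize(c["image"][150:310,170:330,::-1],(400,400)),cv2.copyMakeBorder(cv2.resize(w["image"][:,:,::-1],(400,300)),0,100,0,0,0)]))
E
```

```text
t: 6.65
tcp_pos: [0.6021, -0.0921, 0.1049]
tcp_rot: [2.205, 2.235, 0.018]
ft_force: [-11.1, 2.9, 28.0]
grip_width: -0.001
t: 7.48
tcp_pos: [0.4718, 0.0912, 0.1973]
tcp_rot: [2.198, 2.242, 0.027]
ft_force: [1.5, 0.1, 0.2]
grip_width: 0.45
[0.4717639  0.09124823 0.19734943] [2.19845741 2.24180513 0.02666051] [{'point': [227.3, 278.2], 'conf': 0.93}]
```

View pics/s4.png

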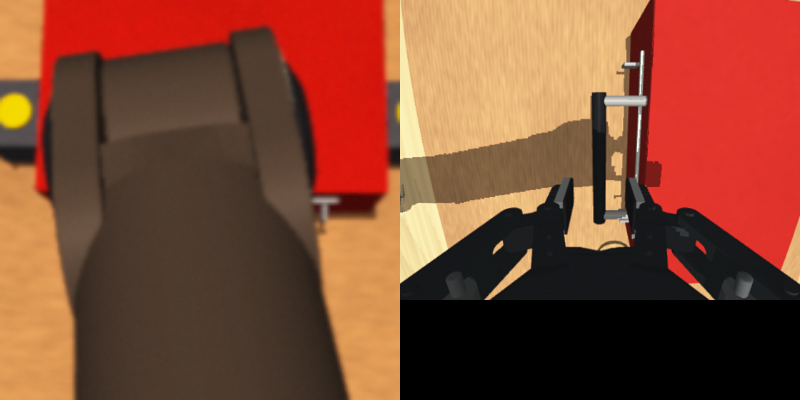

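```bash
python3 - <<'E'
from h import *
s=get_state();w=snapshot("wrist");K=np.array(w["intrinsics"]);H=np.array(w["hand_eye"]);Rt=Ro.from_rotvec(s["tcp_rot"]).as_matrix()
def ray(u,v,z):
    d=cv2.undistortPoints(np.array([[[u,v]]],float),K,np.array([w["k1"],0,0,0]))[0,0]
    o=Rt@H[:3,3]+s["tcp_pos"]; r=Rt@H[:3,:3]@np.r_[d,1]; return (o+r*(z-o[2])/r[2]).round(4)
p=mark_of("wrist","lid_handle")[0]["point"]; print("mark",ray(p[1],p[0],.119))
g=w["image"].max(2).astype(int)
for v in (150,180,210,240,270,290):
    k=np.nonzero(g[v,262:300]<60)[0]+262; print(v,k.min() if len(k) else None,k.max() if len(k) else None, ray((k.min()+k.max())/2,v,.119) if len(k) else '')
for u,v in ((275,131),(279,312)): print("end",ray(u,v,.119))
print("rail",ray(335,200,.11), "lidedge",ray(357,200,.135),"postfoot",ray(345,140,.119))
E
```

```text
mark [0.4713 0.0886 0.119 ]
150 267 285 [0.469  0.1413 0.119 ]
180 268 286 [0.4699 0.1204 0.119 ]
210 268 286 [0.4701 0.0983 0.119 ]
240 269 286 [0.4708 0.0749 0.119 ]
270 270 285 [0.4711 0.0499 0.119 ]
290 270 286 [0.4717 0.0322 0.119 ]
end [0.4682 0.154  0.119 ]
end [0.4727 0.0117 0.119 ]
rail [0.5138 0.104  0.11  ] lidedge [0.5234 0.1105 0.135 ] postfoot [0.5162 0.1488 0.119 ]
```

```bash
python3 -m pendant '[[40,-0.1,-0.4,0,0,0,0],[40,-0.1,-0.4,-3,0,0,0],[40,-0.1,-0.4,-6,0,0,0],[40,-0.1,-0.4,-7.5,0,0,0],[40,-0.1,-0.4,-8.3,0,0,0],[40,-0.1,-0.4,-8.3,0,0,0]]' 25; python3 -m pendant '[[0,0,0,0,0,0,0],[0,0,0,0,0,0,0],[0,0,0,0,0,0,0],[0,0,0,0,0,0,0],[0,0,0,0,0,0,0],[0,0,0,0,0,0,0]]' 25; python3 - <<'E'
from h import *
w=snapshot("wrist");save(w,"w5.png")
E
```

```text
t: 8.23
tcp_pos: [0.4711, 0.0812, 0.1112]
tcp_rot: [2.208, 2.233, 0.014]
ft_force: [-0.1, -0.6, -0.3]
grip_width: 0.396
t: 8.73
tcp_pos: [0.4708, 0.0807, 0.1115]
tcp_rot: [2.209, 2.233, 0.013]
ft_force: [-3.6, -3.8, 1.8]
grip_width: 0.153
```

View pics/w5.png

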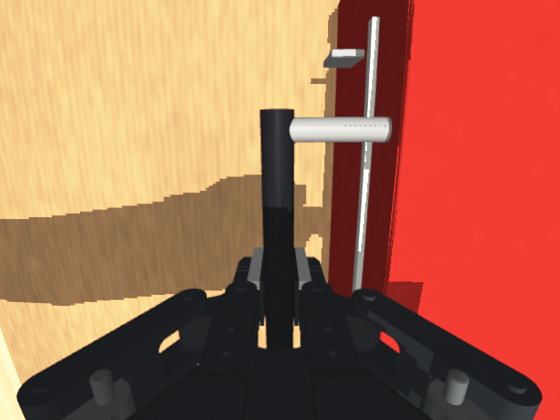

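Bar gripped (opening 13 mm), clear of posts and rail. I'll tabulate the arc.

```bash
python3 - <<'E'
import numpy as np
r=np.hypot(.225,.034);p0=np.arctan2(.034,.225)
for t in list(range(0,72,4))+[46,65]:
    p=p0+np.radians(t);f=.225-r*np.cos(p);print(t,np.round([100*f,2.2*f,100*(r*np.sin(p)-.034)],1), "tcp",np.round([.4708+f,.0807+.022*f,.1115+r*np.sin(p)-.034],4))
E
```

```text
0 [0. 0. 0.] tcp [0.4708 0.0807 0.1115]
4 [0.3 0.  1.6] tcp [0.4737 0.0808 0.1271]
8 [0.7 0.  3.1] tcp [0.4777 0.0809 0.1425]
12 [1.2 0.  4.6] tcp [0.4828 0.081  0.1575]
16 [1.8 0.  6.1] tcp [0.4889 0.0811 0.1722]
20 [2.5 0.1 7.5] tcp [0.496  0.0813 0.1864]
24 [3.3 0.1 8.9] tcp [0.5041 0.0814 0.2001]
28 [ 4.2  0.1 10.2] tcp [0.5131 0.0816 0.2132]
32 [ 5.2  0.1 11.4] tcp [0.523  0.0818 0.2256]
36 [ 6.3  0.1 12.6] tcp [0.5338 0.0821 0.2373]
40 [ 7.4  0.2 13.7] tcp [0.5453 0.0823 0.2482]
44 [ 8.7  0.2 14.7] tcp [0.5576 0.0826 0.2583]
48 [10.   0.2 15.6] tcp [0.5705 0.0829 0.2675]
52 [11.3  0.2 16.4] tcp [0.5841 0.0832 0.2757]
56 [12.7  0.3 17.2] tcp [0.5982 0.0835 0.283 ]
60 [14.2  0.3 17.8] tcp [0.6127 0.0838 0.2894]
64 [15.7  0.3 18.3] tcp [0.6277 0.0842 0.2946]
68 [17.2  0.4 18.7] tcp [0.643  0.0845 0.2989]
46 [ 9.3  0.2 15.1] tcp [0.564  0.0827 0.263 ]
65 [16.1  0.4 18.4] tcp [0.6315 0.0842 0.2958]
```

```bash
python3 -m pendant '[[0,0.1,0,0.8,0,0,0],[0,0.3,0,1.6,0,0,0],[0,0.5,0,2.4,0,0,0],[0,0.7,0,3.1,0,0,0],[0,0.9,0,3.9,0,0,0],[0,1.2,0,4.6,0,0,0],[0,1.5,0,5.4,0,0,0],[0,1.8,0,6.1,0,0,0],[0,1.8,0,6.1,0,0,0]]' 25; python3 - <<'E'
from h import *
c=snapshot("scene");w=snapshot("wrist")
cv2.imwrite("pics/s6.png",np.hstack([cv2.resize(c["image"][130:300,180:410,::-1],(400,300)),cv2.resize(w["image"][:,:,::-1],(400,300))]))
E
```

```text
t: 9.53
tcp_pos: [0.4883, 0.0811, 0.1739]
tcp_rot: [-2.209, -2.233, -0.012]
ft_force: [-7.2, -0.7, 1.7]
grip_width: 0.151
```

View pics/s6.png

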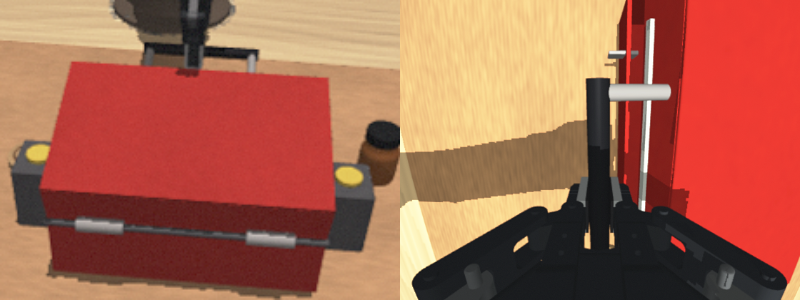

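The lid is rising about 16° with the bar held; both plugs look home. I'll continue along the arc.

```bash
python3 -m pendant '[[0,0.4,0,0.6,0,0,0],[0,0.8,0,1.3,0,0,0],[0,1.2,0,2,0,0,0],[0,1.6,0,2.6,0,0,0],[0,2,0,3.3,0,0,0],[0,2.5,0,3.9,0,0,0],[0,3,0,4.5,0,0,0],[0,3.5,0.1,5.2,0,0,0],[0,4,0.1,5.7,0,0,0],[0,4.5,0.1,6.3,0,0,0]]' 25; python3 -c "
from h import *
print(get_state()['tcp_pos'])"
```

```text
t: 10.47
tcp_pos: [0.5287, 0.0819, 0.2372]
tcp_rot: [-2.203, -2.228, -0.001]
ft_force: [-22.3, -1.2, 16.4]
grip_width: 0.15
[0.52871188 0.0819     0.23722275]
```

```bash
python3 -m pendant '[[0,-0.1,0,0.1,0,0,0],[0,-0.1,0,0.1,0,0,0],[0,-0.1,0,0.1,0,0,0]]'; python3 - <<'E'
from h import *
print(get_state()['tcp_pos'],get_state()['ft_torque'])
c=snapshot("scene");w=snapshot("wrist")
cv2.imwrite("pics/s7.png",np.hstack([cv2.resize(c["image"][110:280,180:410,::-1],(400,300)),cv2.resize(w["image"][:,:,::-1],(400,300))]))
E
```

```text
t: 10.72
tcp_pos: [0.5302, 0.082, 0.2395]
tcp_rot: [-2.206, -2.231, -0.008]
ft_force: [5.3, -0.7, -6.2]
grip_width: 0.156
[0.53019612 0.08196277 0.23947136] [-0.19279577 -0.95585886  0.08686534]
```

View pics/s7.png

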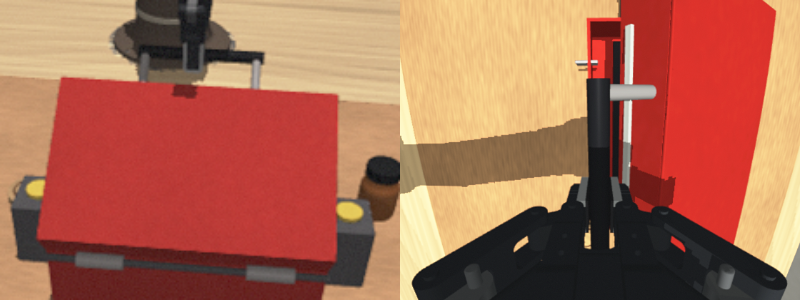

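```bash
python3 -m pendant '[[0,0.8,0,0.8,0,1.5,0],[0,1.6,0,1.5,0,3,0],[0,2.4,0,2.2,0,5,0],[0,3.1,0,2.8,0,7,0],[0,4,0.1,3.4,0,8.5,0],[0,4.8,0.1,3.9,0,10,0],[0,4.8,0.1,3.9,0,10,0]]'; python3 -c "
from h import *
s=get_state();print(s['tcp_pos'],s['joint_positions'].round(2),s['ft_torque'],s['ft_force'])"
```

```text
t: 11.4
tcp_pos: [0.58, 0.083, 0.2799]
tcp_rot: [-2.116, -2.139, 0.177]
ft_force: [-4.8, -0.5, 5.5]
grip_width: 0.152
[0.58001935 0.08297269 0.27991592] [-0.48  0.44  0.4   1.53 -0.19  1.38 -0.04] [-0.06180981  0.76137655  0.10935868] [-4.7979789  -0.49434379  5.46601826]
```

```bash
python3 -m pendant '[[0,0.8,0,0.4,0,2,0],[0,1.6,0,0.8,0,4,0],[0,2.5,0,1.3,0,6,0],[0,3.4,0.1,1.6,0,8,0],[0,4.2,0.1,1.9,0,9,0],[0,4.9,0.1,2.1,0,10,0],[0,4.9,0.1,2.1,0,10,0],[0,4.9,0.1,2.1,0,10,0],[0,4.9,0.1,2.1,0,10,0]]'; python3 - <<'E'
from h import *
s=get_state();print(s['tcp_pos'],s['joint_positions'].round(2),s['ft_torque'],s['ft_force'])
c=snapshot("scene");w=snapshot("wrist")
cv2.imwrite("pics/s8.png",np.hstack([cv2.resize(c["image"][60:270,150:430,::-1],(400,300)),cv2.resize(w["image"][:,:,::-1],(400,300))]))
E
```

```text
t: 12.15
tcp_pos: [0.6296, 0.0841, 0.3024]
tcp_rot: [-2.02, -2.041, 0.346]
ft_force: [-1.6, -1.5, 4.9]
grip_width: 0.152
[0.6296293  0.08408013 0.30236974] [-0.39  0.63  0.4   1.21 -0.25  1.69 -0.  ] [-0.09031014  0.44624773  0.1584831 ] [-1.60084693 -1.49473782  4.92918097]
```

View pics/s8.png

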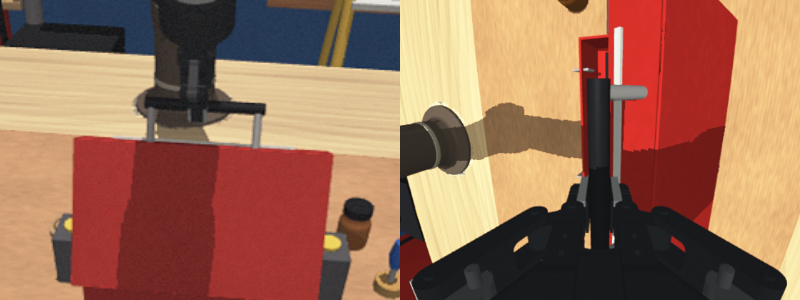

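```bash
cat > ang.py <<'E'
from h import *
def L(t,x,y,z): # lid coords from hinge at shut
    a=.0217;c,s=np.cos(t),np.sin(t); X=x*c+z*s; Z=-x*s+z*c
    return np.array([.6964+X*np.cos(a)-y*np.sin(a),.0921+X*np.sin(a)+y*np.cos(a),.085+Z])
def ang(c,o): # o: list of (lidpoint,pix)
    f=lambda t:np.concatenate([proj(c,L(t[0],*p))[0]-q for p,q in o])
    r=least_squares(f,[.9]); return np.degrees(r.x[0]),r.fun.round(1)
BL,BR,CL,CR=(-.225,-.07,.034),(-.225,.07,.034),(-.18,-.15,.05),(-.18,.15,.05)
E
python3 - <<'E'
from ang import *
c=snapshot("scene")
q=np.array
print(ang(c,[(BL,q((252.9,131.4))),(BR,q((335.5,135.6))),(CL,q((202.5,155.2))),(CR,q((381,166.4)))]))
E
```

```text
(np.float64(62.07932969318189), array([-0.9, -1. , -0.2, -0.3, -0.5, -0.7,  1.8, -0.6]))
```

```bash
python3 -m pendant '[[0,0.6,0,0.2,0,0,0],[0,1.1,0,0.3,0,0,0],[0,1.1,0,0.3,0,0,0],[0,1.1,0,0.3,0,0,0]]'; python3 - <<'E'
from h import *
s=get_state();print(s['tcp_pos'],s['joint_positions'].round(2),s['ft_force'])
E
```

```text
t: 12.63
tcp_pos: [0.6409, 0.0843, 0.3056]
tcp_rot: [-2.02, -2.041, 0.345]
ft_force: [-0.3, -0.1, 2.0]
grip_width: 0.15
[0.64090883 0.08432285 0.30555626] [-0.39  0.65  0.4   1.17 -0.25  1.71 -0.  ] [-0.33823967 -0.12302986  2.01999064]
```

```bash
python3 -m pendant '[[0,-0.6,0,-0.2,0,-1,0],[0,-1.2,0,-0.4,0,-3,0],[0,-2,0,-0.6,0,-5,0],[0,-2.7,0,-0.9,0,-7,0],[0,-3.6,0,-1.3,0,-9.5,0],[0,-4.5,-0.1,-1.7,0,-12,0],[0,-5.4,-0.1,-2.2,0,-14,0],[0,-6.3,-0.1,-2.7,0,-16,0],[0,-7.3,-0.2,-3.3,0,-18,0],[0,-7.3,-0.2,-3.3,0,-18,0]]'; python3 -m pendant '[[0,0,0,0,0,0,0],[0,0,0,0,0,0,0],[0,0,0,0,0,0,0]]'; python3 - <<'E'
from h import *
s=get_state();print(s['tcp_pos'],s['joint_positions'].round(2),s['ft_force'])
c=snapshot("scene");w=snapshot("wrist")
cv2.imwrite("pics/s9.png",np.hstack([cv2.resize(c["image"][60:270,150:430,::-1],(400,300)),cv2.resize(w["image"][:,:,::-1],(400,300))]))
E
```

```text
t: 13.47
tcp_pos: [0.5659, 0.0828, 0.2717]
tcp_rot: [-2.189, -2.216, 0.024]
ft_force: [3.1, -0.0, -6.4]
grip_width: 0.151
t: 13.72
tcp_pos: [0.5664, 0.0828, 0.272]
tcp_rot: [-2.188, -2.215, 0.026]
ft_force: [-0.1, 0.6, 0.1]
grip_width: 0.151
[0.56639128 0.08278527 0.27196109] [-0.53  0.33  0.41  1.69 -0.15  1.18 -0.07] [-0.12164206  0.6151053   0.10334586]
```

View pics/s9.png

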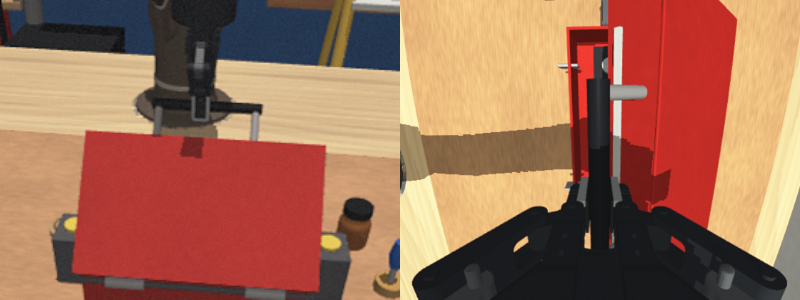

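```bash
python3 -m pendant '[[0,0,0,0,0,0,0],[0,0,0,0,0,0,0],[0,0,0,0,0,0,0]]'; python3 - <<'E'
from ang import *
c=snapshot("scene");q=np.array;s=get_state()
print(ang(c,[(BL,q((256.4,132.8))),(BR,q((334.1,136.3))),(CL,q((210.2,151.7))),(CR,q((377.5,162.2)))]),s["tcp_pos"],s["ft_force"],s["qd"].round(3))
t=snapshot("top")
for n in("scene","top"):
  for k in("jar","brand","medallion"): print(n,k,[(round(x["conf"],2),np.round(x["point"],0)) for x in mark_of(n,k)[:2]])
E
```

```text
t: 14.07
tcp_pos: [0.5665, 0.0828, 0.272]
tcp_rot: [-2.189, -2.215, 0.026]
ft_force: [-1.9, 1.3, 1.2]
grip_width: 0.153
(np.float64(45.13916581402138), array([ 0.6, -0.7, -1.1,  0.3, -0.2, -1.2,  0.2, -1.3])) [0.56648006 0.08277904 0.272004  ] [-1.32053776 -0.03509249 -0.12893711] [-0.003 -0.001  0.     0.004  0.001 -0.001 -0.001]
scene jar [(0.89, array([230., 393.]))]
scene brand [(0.61, array([263., 421.]))]
scene medallion [(0.59, array([216., 198.])), (0.16, array([133., 293.]))]
top jar [(0.69, array([250., 156.])), (0.4, array([192., 334.]))]
top brand [(0.68, array([205., 141.]))]
top medallion [(0.93, array([241., 349.]))]
```

Image and arm geometry agree (45° and 47°), the lid is still and gripped, and the jar, iron and medallion are where they were.

```bash
python3 -c "
from rig import *
print(close_job())"
```

```text
the job is handed in; nothing more can be done
None
```

I pressed both plugs home with the lid shut, raised the lid past its balance point, eased it back and handed the job in still holding it at about 46°. The whole job took about 14 s of the 64 s allowed.

- **Plugs:** each ended on its hard stop at about 28–30 N, with the fingertips at 91 mm, the fully-home height. I did not re-measure them after the lid was raised, but they looked home in the later pictures.
- **Raising the lid:** I gripped the handle bar and followed the hinge arc. The arm geometry put the highest point at 67°. An image fit taken 3° lower read 62° where the arm geometry said 64°, so the peak was probably 65–67°.
- **Slip on the way up:** at about 35° the sideways force rose to about 28 N because the bar had shifted a few millimetres in the pads. I corrected the arc and tilted the tool along with the lid, and the force fell to about 7 N or less.
- **Final check:** the lid angle reads 45° from the image and 47° from the arm geometry. The arm is still, the bar is gripped at 13 mm opening, and the force is about 1–2 N. The jar, iron and medallion are within about 2 pixels of where they started. The one exception is the medallion in the scene view, where the starting detection was ambiguous and only its second reading matches.

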